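# Set the strip gauge and feel its gap with the blade

## Robot

A 6-joint arm with a two-finger parallel gripper is mounted at the origin on the work surface. World frame = base frame: x ahead of the robot, y to its left, z up, the work surface at z = 0. Lengths are in m, angles in rad, forces in N, time in s.
With the tool pointing down it reaches from about 0.275 to 1 m from the base axis. Payload 8.4 kg.
Tool frame: the origin (TCP) lies between the finger pads, 19 mm behind the fingertips; this is the grasp point; z points along the fingers, y is the line along which they close (so a half turn about z gives the same grasp; the last joint's range is limited). The gripper opens to 85 mm and grips with 20 to 120 N. Pads are 22 mm wide; open, the fingers measure 114 mm over their backs; the gripper's body (76 mm by 85 mm) begins 54 mm behind the grasp point. The pads swing forward as they close: fully open they stand 13 mm farther back than shut.
Start: joints at [1.262, 0.353, 1.633, -0, 1.155, -0.002], TCP at [0.189, 0.596, 0.25] pointing down, gripper open.
Joint ranges: [-2.63, 2.63], [-0.92, 2.1], [0.06, 2.66], [-1.3, 4.44], [0, 2.69], [-3.02, 3.02]. Speed limits (rad/s): [2.22, 2.22, 2.79, 3.14, 3.14, 3.14].

## Interface

Orientations are given as a unit quaternion [x, y, z, w].
In Python, from workcell import bot, hand, kinematics, get_obs, vision, hand_in gives the robot as it stands. The module is installed in compiled form; this text tells all that it offers. Calls block until the motion is done:
- bot.reach(position, orientation): joint-space move of the TCP to a pose.
- bot.servo_line(position, ori=None, velocity=0.15): straight line of the TCP; ori=None keeps the orientation; velocity is the mean speed in m/s.
- bot.goto_joints(angles): joint-space move.
- hand.move_gripper(opening, strength=None): finger opening in m; strength is the grip in N (None keeps the last); returns when the fingers have stopped.
- bot.dwell(seconds).
- kinematics.solve_ik(position, orientation): joint angles nearest the present ones, or None.
- get_obs(): the state.
- vision.read_camera(name): name is "scene" or "top" or "wrist"; returns a dict with "frame" (480x640x3 uint8, red, green, blue), "intrinsics" (3x3 intrinsics, pixels), "view" (4x4, takes a point from world to camera coordinates). Camera axes: x right, y down, z forward; pixel columns grow to the right and rows downward; lengths in m; the calibration is good to about 2 mm. The wrist camera is an equidistant fisheye: a pixel r from the principal point sees the ray r / f radians off the axis. A picture is of the moment at which its call begins. There is no depth.
A pose or a line that the arm cannot do raises bot.IKError and nothing moves.
- hand_in(): hands the job in; it is judged then, once.
The state is a dict: "time_s": time; "joint_pos": joint angles; "joint_vel": joint speeds; "joint_efforts": joint torques, N m; "position": TCP position; "orientation": TCP orientation; "wrist_force": force on the tool from outside, world axes, zero at the start; "ft_torque": the same for the moment, N m; "gripper_width": finger opening in m; "grip_force": force on a finger pad.
Only numpy, scipy, OpenCV 4.12 (cv2) and the standard library are available. Lean on these libraries where they do the work, as an engineer would, in place of code of your own. Each camera call takes 0.05 s, during which the arm holds its last target. There are 200 camera calls.

## Task

Set the inlay-strip gauge: first turn its black dial clockwise until the white pointer is on the red mark. Then take the wooden-handled feeler blade out of its block and slide it straight down between the gauge's two upright plates until it drags snugly and the plates' top edges lie within the blade's red band. Finish while still holding the blade there at that depth, upright, and leave the other things on the bench where they are.

Things in the scene. Friction and masses are not known exactly. Their poses are not given: they have to be found in the camera images.
- gauge: Strip gauge fixed to the bench, left or right of the robot, yawed: green base 100 (x) by 210 (y) by 20 mm high, origin at the centre of its underside. At its -y end stand two upright plates 44 mm wide along x, tops 90 mm above the bench: a fixed steel one and, on its +y side, a sprung brass one. The dial is at its +y end on a housing 40 mm high.
- plate: The sprung brass plate, 12 mm thick. It moves only across the slot, along the gauge's y. The 3 mm blade pushes it towards +y against its spring (5 N, plus 1 N per mm); it resists with 5 to 25 N as it is first wedged in, about 10 to 16 mm deep, then drags evenly with 3 to 15 N. Its origin is the gauge's when the dial is on the mark and nothing is in the gap.
- gauge_slot (a point): Middle of the slot's mouth, level with the plate tops, on the mid-plane of the blade when it lies against the fixed plate: at (0, -58.5, 90) mm in the gauge, axes as the gauge (x along the slot, y towards the brass plate). Gap 1 mm with the dial on its mark, 3.5 mm more per rad short of it. Each face flares 5 mm outward over its top 16 mm; below they are parallel, down to the base at 70 mm depth.
- dial_grip (a point): On the dial's vertical axis, 70 mm above the bench, the height for the TCP to grip its bar; at (0, 65, 70) mm in the gauge, axes as the gauge. The dial is a black disc 52 mm across, its top 48 mm above the bench, carrying a bar grip 42 mm long, 12 mm thick, from 48 to 76 mm above the bench.
- dial_mark (a point): The red mark on the dial's white scale, 34 mm from the dial's axis towards the gauge's +x, 42 mm above the bench. The other marks are black, 0.3 rad apart.
- dial_pointer (a point): The pointer end of the dial's bar, on its top (76 mm above the bench), 21 mm from the axis; a white line runs along the bar from the axis to it. Its x axis points along the bar to the pointer.
- dial (a joint): Dial angle in rad: 0 when the pointer is on the red mark, negative when the pointer is counterclockwise of it (from above); grows as the dial is turned clockwise, which closes the gap. It starts 0.6 to 1.3 rad short of the mark, turns with about 0.12 N m of friction and stays where it is left.
- stand: Beech block 100 (x) by 80 (y) by 64 mm high, fixed to the bench, origin at the centre of its underside. A slot 26 by 7 mm (long along x) goes down through its middle and holds the feeler blade. It may stand left or right of the robot and be yawed.
- feeler: Feeler blade, about 80 g, upright in the stand. Origin at the centre of the lower tip, z up. Steel blade 22 (x) by 3 (y) mm, 60 mm long, then a dark wooden handle 28 (x) by 16 (y) by 60 mm. Red band on the blade 30 to 40 mm above the tip. In the stand, axes as the stand's, tip on the stand's axis 4 mm above the bench; the handle rests on the block's top and spans 64 to 124 mm above the bench.
- blank: Bystander: pale wood blank 70 by 100 by 35 mm, lying on the bench.
- gouge: Bystander: carving gouge 210 mm long lying on the bench.
- tin: Bystander: dark steel cup 60 mm across, 60 mm high, standing on the bench.
There are look-alikes about, which are no part of the job. What is meant by the feeler is not green, orange or purple, and is the smaller of those in its own colour.

How it is judged:
By the outcome, as a careful person would: the job done as asked, in the order asked, and still so for the second after the job is handed in, while the arm keeps its last pose, push and grip.
It also fails if it takes over 51 s, if anything falls off the work surface, if the arm or the gripper's body presses on something with over 40 N, if the wrist force passes 120 N, or if a joint passes its speed limit or range.

## Working session

There is one attempt and no reset: what is moved stays moved. The work goes in short steps, each a Python script; the robot and the scene stay as the last script left them, time stands still between calls to the robot, and variables do not carry over. Pictures are saved under pics/ and viewed, at most 10 in all, crops included, and the job is handed in when it is done.

```bash
mkdir -p pics
python3 - <<'E'
from workcell import *
import cv2,numpy as np
for n in ("scene","top"):
    c=vision.read_camera(n); cv2.imwrite(f"pics/{n}0.png",c["frame"][:,:,::-1]); np.savez(f"{n}0.npz",**c); print(n,c["intrinsics"].tolist(),np.round(c["view"],4).tolist())
print(get_obs())
E
```

```text
scene [[493.26785046303854, 0.0, 322.2381868106334], [0.0, 493.26785046303854, 243.30250344631247], [0.0, 0.0, 1.0]] [[-0.6366, 0.7711, 0.0112, 0.3699], [0.6471, 0.5421, -0.5361, -0.3187], [-0.4195, -0.334, -0.8441, 1.0829], [0.0, 0.0, 0.0, 1.0]]
top [[612.6739000139037, 0.0, 315.3160976736039], [0.0, 612.6739000139037, 238.37687894528494], [0.0, 0.0, 1.0]] [[0.0248, -0.9996, 0.0121, -0.0295], [-0.998, -0.0254, -0.058, 0.5979], [0.0582, -0.0106, -0.9982, 1.1937], [0.0, 0.0, 0.0, 1.0]]
{'time_s': 0.1, 'joint_pos': array([ 1.26159697e+00,  3.53586603e-01,  1.63406169e+00, -1.99332964e-05,
        1.15521154e+00, -2.40198468e-03]), 'joint_vel': array([ 0.00135059, -0.00141195, -0.00104314, -0.00039814, -0.00036975,
       -0.00167723]), 'joint_efforts': array([ 1.83584350e-03, -6.06351042e+01, -3.42821395e+01,  2.23207394e-04,
        3.80320562e-03, -1.53454107e-05]), 'position': array([0.18863669, 0.59542394, 0.2493311 ]), 'orientation': array([ 1.52793773e-01,  9.88257892e-01, -6.27330541e-04, -8.93095972e-05]), 'wrist_force': array([-0.6714555 ,  0.39836948, -0.36250348]), 'ft_torque': array([-0.04730571,  0.01413744,  0.01502454]), 'grip_force': 0.0, 'gripper_width': 0.08540127299124481}
```

View pics/scene0.png

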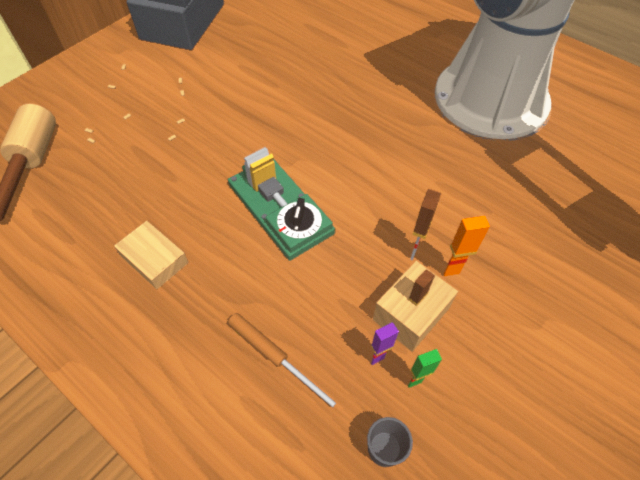

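View pics/top0.png

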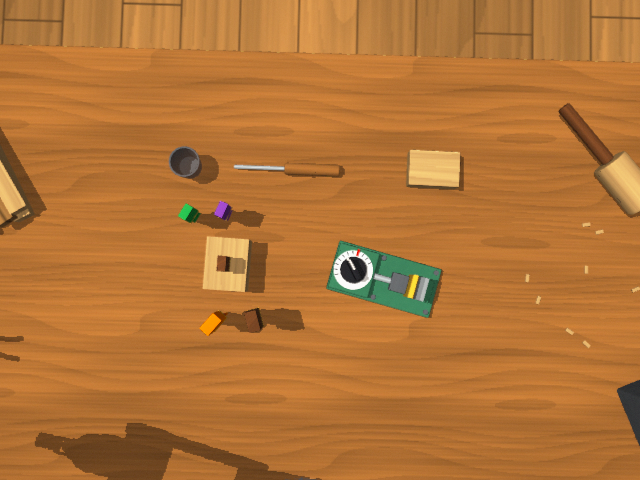

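The brown pair is at (223,264) in the block and (253,321) standing free. Orange is at (211,323), green at (188,213) and purple at (223,211). The target should be the smaller brown one, in the block. I'll confirm that in an enlarged crop.

Run:
```python
import cv2,numpy as np
t=cv2.imread("pics/top0.png"); s=cv2.imread("pics/scene0.png")
z=lambda im,x,y,w,h,k: cv2.resize(im[y:y+h,x:x+w],None,fx=k,fy=k,interpolation=cv2.INTER_CUBIC)
cv2.imwrite("pics/c1.png",z(t,320,235,130,90,6))
cv2.imwrite("pics/c2.png",np.hstack([z(t,195,230,80,110,5),z(s,368,180,100,137.5.__int__()+1,4)[:550]]))
```

```text
(no output)
```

View pics/c1.png

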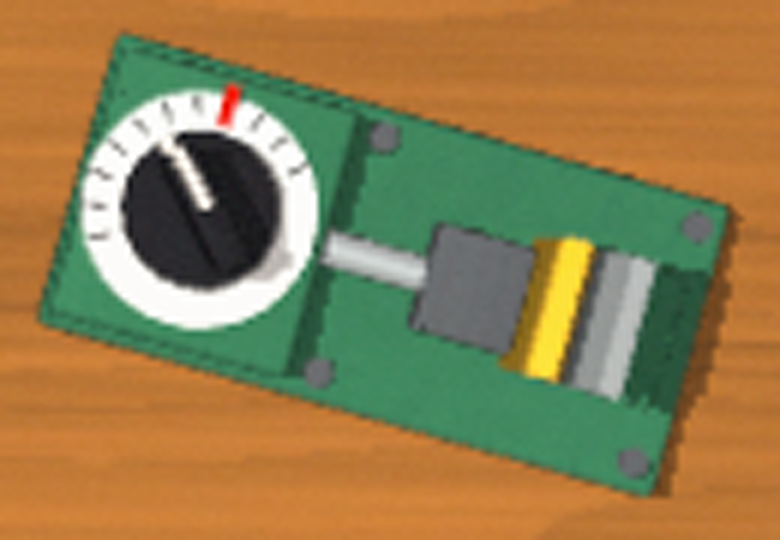

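View pics/c2.png

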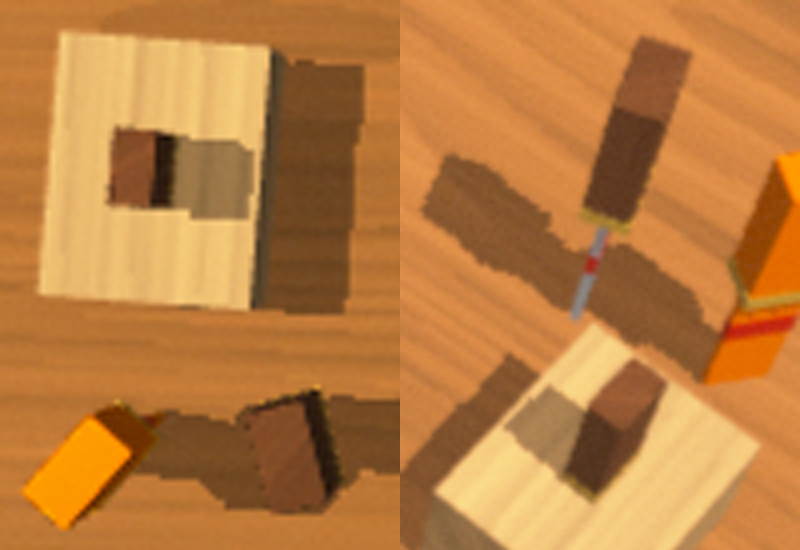

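The feeler meant is the brown one in the block, which is clearly smaller than the free-standing brown one at (253,321). The gauge's pointer sits about 0.84 rad counterclockwise of the red mark. Next I'll fit the poses from the crop pixels.

```bash
cat > h.py <<'E'
import numpy as np, cv2
from scipy.optimize import least_squares
from scipy.spatial.transform import Rotation as R
def proj(c,P):
    p=np.asarray(P)@c["view"][:3,:3].T+c["view"][:3,3]
    if c.get("fish"):
        r=np.linalg.norm(p[:,:2],axis=1); th=np.arctan2(r,p[:,2]); p=np.c_[p[:,:2]/r[:,None]*th[:,None],np.ones(len(p))]
    q=p@c["intrinsics"].T; return q[:,:2]/q[:,2:]
def place(s,P):  # s=x,y,yaw ; P local mm
    P=np.asarray(P,float)/1000; return P@R.from_euler("z",s[2]).as_matrix().T+[s[0],s[1],0]
def fit(c,P,px,s0):
    r=least_squares(lambda s:(proj(c,place(s,P))-px).ravel(),s0,x_scale=[.01,.01,.1],loss="soft_l1")
    return r.x,np.round(proj(c,place(r.x,P))-px,1)
def down(a): # tool down, tool y (closing line) at world yaw a
    return (R.from_euler("z",a)*R.from_matrix(np.array([[-1,0,0],[0,1,0],[0,0,-1.]]))).as_quat() if False else R.from_matrix(np.c_[[np.sin(a),-np.cos(a),0],[np.cos(a),np.sin(a),0],[0,0,-1]]).as_quat()
E
python3 - <<'E'
from h import *
c=dict(np.load("top0.npz"))
u=lambda p,k,o:(np.array(p)+.5)/k-.5+np.array(o)
g,r=fit(c,[[0,65,76],[50,-105,20],[-50,-105,20],[0,65,42],[50,105,0],[-50,105,0]],u([[208,207],[730,207],[652,494],[200,208],[120,33],[38,322]],6,[320,235]),[.5,-.1,-.26]); print(g,r.tolist())
s,r=fit(c,[[50,40,64],[50,-40,64],[-50,-40,64],[-50,40,64]],u([[62,32],[270,46],[250,310],[38,295]],5,[195,230]),[.5,.15,0]); print(s,r.tolist())
f,r=fit(c,[[14,8,124],[14,-8,124],[-14,-8,124],[-14,8,124]],u([[115,128],[158,131],[155,208],[110,203]],5,[195,230]),[.5,.15,0]); print(f,r.tolist())
d=place(g,[[0,65,76]]);
# pointer angle
pr=least_squares(lambda a:(proj(c,d+.021*np.array([[np.cos(a[0]),np.sin(a[0]),0]]))-u([[168,142]],6,[320,235])).ravel(),[.6]); print("pointer yaw",pr.x, "rel",pr.x-g[2],place(g,[[0,-58.5,90],[0,65,70]]))
from workcell import kinematics
for n,p,a in [("dial",[*d[0,:2],.07],pr.x[0]+np.pi/2),("dialend",[*d[0,:2],.07],g[2]+np.pi/2),("st",[*s[:2],.1],s[2]+np.pi/2),("slot",[*place(g,[[0,-58.5,90]])[0,:2],.17],g[2]+np.pi/2)]:
  for k in (0,np.pi): print(n,k,kinematics.solve_ik(p,down(a+k)))
E
```

```text
[ 0.52277291 -0.15136596 -0.25326841] [[0.1, 0.1], [0.7, -0.4], [0.3, 0.8], [0.1, 0.0], [-0.6, -0.1], [-0.5, -0.2]]
[ 0.54342199  0.1546334  -0.04761439] [[-0.3, -0.1], [0.2, 0.1], [0.0, 0.0], [0.1, -0.0]]
[ 0.54347849  0.15396247 -0.02989609] [[-0.1, -0.1], [0.2, -0.2], [-0.1, -0.1], [-0.1, 0.5]]
pointer yaw [0.57588895] rel [0.82915735] [[ 0.5081146  -0.20799973  0.09      ]
 [ 0.53905992 -0.08843955  0.07      ]]Traceback (most recent call last):
  File "<stdin>", line 12, in <module>
  File "h.py", line 15, in down
    return (R.from_euler("z",a)*R.from_matrix(np.array([[-1,0,0],[0,1,0],[0,0,-1.]]))).as_quat() if False else R.from_matrix(np.c_[[np.sin(a),-np.cos(a),0],[np.cos(a),np.sin(a),0],[0,0,-1]]).as_quat()
                                                                                                               ~~~~~~~~~~~~~^^^^^^^^^^^^^^^^^^^^^^^^^^^^^^^^^^^^^^^^^^^^^^^^^^^^^^^^^^^^^^^^^^
  File "scipy/spatial/transform/_rotation.pyx", line 1143, in scipy.spatial.transform._rotation.Rotation.from_matrix
ValueError: Non-positive determinant (left-handed or null coordinate frame) in rotation matrix 0: [[ 0.83870853 -0.54458057  0.        ]
 [ 0.54458057  0.83870853  0.        ]
 [ 0.          0.         -1.        ]].
```

```bash
python3 - <<'E'
s=open("h.py").read(); i=s.index("def down")
open("h.py","w").write(s[:i]+'''def down(a): # tool down, closing line (tool y) at world yaw a
    return R.from_matrix(np.c_[[-np.sin(a),np.cos(a),0],[np.cos(a),np.sin(a),0],[0,0,-1]]).as_quat()
G=[0.52277,-0.15137,-0.2533]; S=[0.5434,0.1544,-0.043]; PTR=0.576
''')
E
python3 - <<'E'
from h import *
from workcell import *
D=place(G,[[0,65,70]])[0]; SL=place(G,[[0,-58.5,90]])[0]
for n,p,a in [("dial",D,PTR+np.pi/2),("dialend",D,G[2]+np.pi/2),("st",[*S[:2],.1],S[2]+np.pi/2),("slot",[*SL[:2],.17],G[2]+np.pi/2)]:
  for k in (0,np.pi): print(n,k,np.round(kinematics.solve_ik(p,down(a+k)),2))
E
```

```text
dial 0 [-0.17  0.47  1.93 -0.    0.73 -2.31]
dial 3.141592653589793 [-0.17  0.47  1.93 -0.    0.73  0.83]
dialend 0 [-0.17  0.47  1.93 -0.    0.73 -1.48]
dialend 3.141592653589793 [-0.17  0.47  1.93 -0.    0.73  1.66]
st 0 [ 0.27  0.45  1.88 -0.    0.81 -1.25]
st 3.141592653589793 [ 0.27  0.45  1.88 -0.    0.81  1.89]
slot 0 [-0.39  0.33  1.87 -0.    0.94 -1.71]
slot 3.141592653589793 [-0.39  0.33  1.87 -0.    0.94  1.43]
```

Run:
```python
from h import *
from workcell import *
D=place(G,[[0,65,70]])[0]
bot.reach([D[0],D[1],.20],down(PTR+1.5*np.pi))
c=vision.read_camera("wrist"); np.savez("w1.npz",**c); f=c["frame"][:,:,::-1]
cv2.imwrite("pics/w1.png",f); o=get_obs(); print(o["time_s"],o["position"],D,c["intrinsics"].tolist())
c["fish"]=1; print(proj(c,place(G,[[0,65,76],[34,65,42],[0,-58.5,90],[50,-105,20],[-50,-105,20]])))
```

```text
2.8667 [ 0.53923708 -0.08778365  0.20003351] [ 0.539059  -0.0884441  0.07     ] [[371.64829954431775, 0.0, 319.49540309856854], [0.0, 371.64829954431775, 242.23269899007582], [0.0, 0.0, 1.0]]
[[320.4769748  241.52233824]
 [352.80693177 199.87850922]
 [426.17652213 357.22013967]
 [473.44197597 312.56829829]
 [395.49365529 371.7884529 ]]
```

View pics/w1.png

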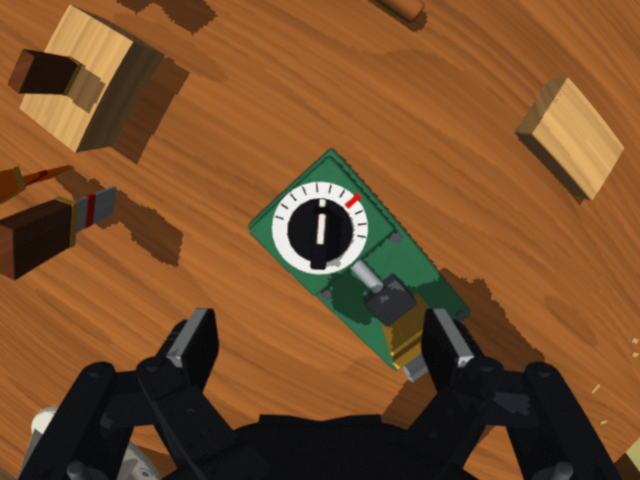

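The wrist picture confirms the fit. The mark is at (353,200) as predicted, and the dial axis is about (320,243). Now I'll grip the bar and turn the dial.

Run:
```python
from h import *
from workcell import *
D=place(G,[[0,65,71]])[0]; a=PTR-.05+1.5*np.pi
hand.move_gripper(.04,60); bot.servo_line(D,down(a),velocity=.12)
hand.move_gripper(0.0,60); o=get_obs(); print(o["gripper_width"],o["grip_force"],o["wrist_force"],o["ft_torque"])
bot.reach(D,down(G[2]+1.5*np.pi)); bot.dwell(.2); o=get_obs(); print(o["time_s"],o["position"]-D,o["wrist_force"],o["ft_torque"],R.from_quat(o["orientation"]).as_matrix()[:,1])
hand.move_gripper(.04); bot.servo_line([D[0],D[1],.2],velocity=.15)
c=vision.read_camera("wrist"); np.savez("w2.npz",**c); f=c["frame"][:,:,::-1]
cv2.imwrite("pics/w2.png",cv2.resize(f[140:440,220:540],None,fx=2,fy=2,interpolation=cv2.INTER_CUBIC)); print(get_obs()["time_s"])
c["fish"]=1; print((proj(c,place(G,[[0,65,76],[21,65,76],[34,65,42],[0,-58.5,90],[22,-60,90],[-22,-60,90],[50,-105,20]]))-[220,140])*2)
```

```text
0.010538145115179608 58.542017340660095 [-2.44810594  2.95872732  6.5312496 ] [ 0.45867019  0.2957638  -0.14675176]
5.9333 [ 0.00024411 -0.00065593  0.00081463] [-1.60152401 -3.43949325  5.0686982 ] [-0.71496234  0.32001468 -0.12593951] [-2.50501037e-01 -9.68116068e-01  7.13279634e-04]
7.3833
[[199.74303767 199.56925561]
 [199.74886884 140.81324826]
 [199.6517053   87.52809131]
 [545.8089823  211.73630063]
 [557.36205272 152.02755193]
 [540.48097379 268.57456854]
 [581.10382764  54.97504177]]
```

View pics/w2.png

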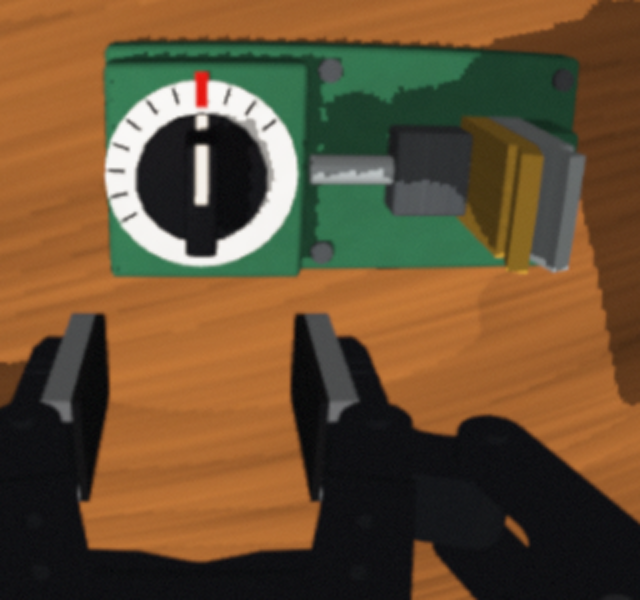

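The pointer (202,120) is on the red mark (202,90). The feeler is next.

Run:
```python
from h import *
from workcell import *
o=get_obs(); c=np.load("w2.npz"); V=c["view"]; cam=-V[:3,:3].T@V[:3,3]
print("cam in tool",R.from_quat(o["orientation"]).inv().apply(cam-o["position"]), R.from_quat(o["orientation"]).as_matrix()[:,0])
a=S[2]+1.5*np.pi
bot.reach([*S[:2],.24],down(a)); hand.move_gripper(.05)
c=vision.read_camera("wrist"); f=c["frame"][:,:,::-1]
cv2.imwrite("pics/w3.png",cv2.resize(f[90:390,160:480],None,fx=2,fy=2,interpolation=cv2.INTER_CUBIC)); print(get_obs()["time_s"])
c=dict(c);c["fish"]=1; print((proj(c,place(S,[[14,8,124],[14,-8,124],[-14,-8,124],[-14,8,124],[50,40,64],[50,-40,64],[-50,-40,64],[-50,40,64]]))-[160,90])*2)
```

```text
cam in tool [ 0.07890849 -0.00028644 -0.12406999] [ 0.96810657 -0.25053201 -0.00183874]
8.6583
[[292.37714564 269.18082451]
 [340.27670459 269.0806756 ]
 [339.71491342 347.32899194]
 [293.44088759 347.41277861]
 [217.63881342 145.03114688]
 [415.57032547 144.54771506]
 [408.06066202 373.77286095]
 [226.43475131 374.0939348 ]]
```

View pics/w3.png

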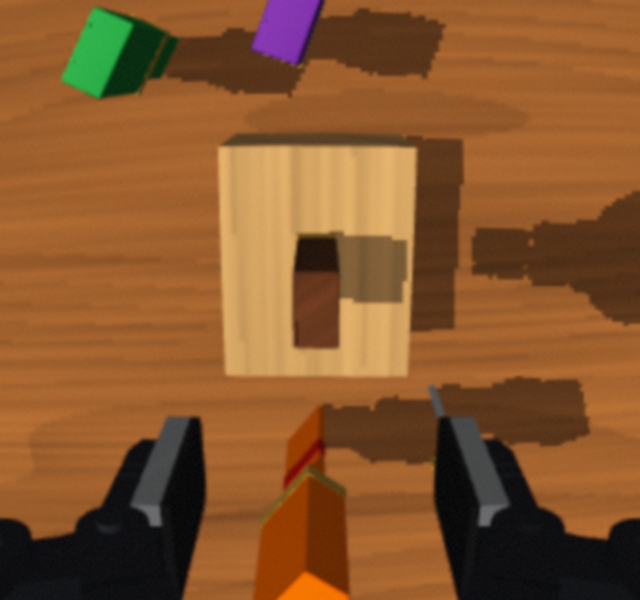

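Run:
```python
from h import *
from workcell import *
a=S[2]+1.5*np.pi
bot.servo_line([*S[:2],.096],velocity=.12); hand.move_gripper(0,100)
o=get_obs(); print(o["gripper_width"],o["grip_force"],o["wrist_force"],o["ft_torque"],o["position"])
bot.servo_line([*S[:2],.25],velocity=.1); o=get_obs(); print(o["time_s"],o["gripper_width"],o["wrist_force"],o["ft_torque"],o["position"])
SL=place(G,[[0,-58.5,90]])[0]
bot.reach([SL[0],SL[1],.25],down(G[2]+1.5*np.pi)); bot.servo_line([SL[0],SL[1],.195],velocity=.08); bot.dwell(.3)
c=vision.read_camera("wrist"); np.savez("w4.npz",**c); f=c["frame"][:,:,::-1]; o=get_obs(); print(o["time_s"],o["position"]-SL,o["wrist_force"],o["ft_torque"],R.from_quat(o["orientation"]).as_matrix().round(4).tolist())
cv2.imwrite("pics/w4.png",cv2.resize(f[190:390,220:440],None,fx=3,fy=3,interpolation=cv2.INTER_CUBIC))
c["fish"]=1; print((proj(c,place(G,[[22,-65,90],[22,-58.5,90],[22,-50.7,90],[11,-60,103],[11,-57,103],[11,-60,133],[11,-57,133]]))-[220,190])*3)
c=vision.read_camera("scene"); np.savez("s4.npz",**c); cv2.imwrite("pics/s4.png",c["frame"][:,:,::-1])
```

```text
0.014834766593365148 97.29514002799988 [-0.57978126  0.16065458  5.59139673] [-0.04497142  0.16231215  0.02673258] [0.54373056 0.15448779 0.09665308]
12.1083 0.015236050816764114 [-0.47311458  0.80312822 -1.7989929 ] [ 0.02886676  0.02447291 -0.00984086] [0.54307782 0.1543144  0.24934001]
14.6583 [ 1.09555317e-04 -6.14420186e-05  1.05303978e-01] [ 0.30969007 -0.04952008 -1.73510793] [ 0.01647404 -0.03845048  0.04080447] [[0.9681, -0.2506, 0.0005], [-0.2506, -0.9681, -0.0002], [0.0005, 0.0001, -1.0]]
[[330.4002822   80.26363691]
 [299.7076      80.25068209]
 [262.87796993  80.28606961]
 [307.15433833 148.21604053]
 [292.39968551 148.2197647 ]
 [308.41455927 198.81833071]
 [291.54167783 198.82326464]]
```

View pics/w4.png

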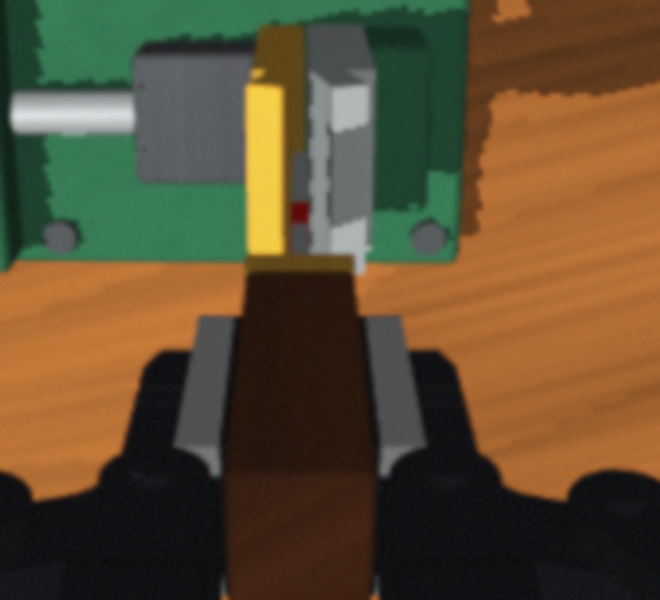

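The blade (x 291–308, tip at y≈152) hangs over the slot mouth (x 283–329), within about 0.5 mm of where it should be. I'll lower it in steps and watch the forces.

```bash
cat > dn.py <<'E'
from h import *
from workcell import *
def go(zs,dy=0.,v=.03,dx=0.):
    SL=place(G,[[dx,-58.5+dy,90]])[0]; Rg=R.from_euler("z",G[2])
    for z in zs:
        bot.servo_line([SL[0],SL[1],z],velocity=v); o=get_obs()
        f=Rg.inv().apply(o["wrist_force"]); t=Rg.inv().apply(o["ft_torque"]); p=Rg.inv().apply(o["position"]-SL)
        print(round(o["time_s"],1),"z",round(o["position"][2],4),"F_g",f.round(1),"T_g",t.round(2),"p_mm",(p[:2]*1000).round(2),"w",round(o["gripper_width"],4))
        if np.abs(f[:2]).max()>15 or f[2]>35: print("STOP"); break
E
python3 -c "
from dn import *
go([.185,.178,.174,.171,.169,.167,.165])"
```

```text
15.2 z 0.1847 F_g [ 0.5 -0.2 -1.3] T_g [-0.04  0.04  0.03] p_mm [-0.16  0.02] w 0.0151
15.6 z 0.1778 F_g [ 0.2  0.  -1.2] T_g [0.01 0.08 0.  ] p_mm [-0.17  0.03] w 0.0149
15.9 z 0.1739 F_g [ 0.1 -1.3 -1. ] T_g [-0.29 -0.1   0.01] p_mm [ 0.04 -0.14] w 0.0149
16.1 z 0.1711 F_g [-0.2 -4.8 -0.3] T_g [-1.13 -0.27  0.03] p_mm [ 0.34 -0.51] w 0.0147
16.4 z 0.1693 F_g [-0.  -4.6  1.5] T_g [-1.33 -0.25 -0.01] p_mm [ 0.47 -0.51] w 0.0149
16.6 z 0.1674 F_g [ 0.2 -5.3  2.3] T_g [-1.27 -0.24  0.02] p_mm [ 0.59 -0.47] w 0.0149
16.9 z 0.1651 F_g [ 1.4 -4.9 -1.4] T_g [-1.14 -0.62 -0.02] p_mm [ 0.59 -0.28] w 0.0149
```

```bash
python3 -c "
from dn import *
go([.161,.157],dy=-.2)
go([.157],dy=-.5); go([.157],dy=-.8)"
```

```text
17.1 z 0.1609 F_g [ 1.9 -4.6 -0.9] T_g [-1.09 -0.67 -0.  ] p_mm [ 0.35 -0.1 ] w 0.015
17.4 z 0.1567 F_g [ 1.5 -4.6 -0.7] T_g [-1.16 -0.6   0.  ] p_mm [ 0.   -0.09] w 0.0149
17.7 z 0.1567 F_g [ 2.3 -3.6 -1.4] T_g [-0.82 -0.64  0.05] p_mm [-0.04  0.07] w 0.0151
17.9 z 0.1567 F_g [ 4.4 -1.7 -4.7] T_g [-0.41 -0.77  0.01] p_mm [-0.11  0.25] w 0.0146
```

Run:
```python
from h import *
from workcell import *
ims=[]
c=vision.read_camera("wrist"); f=c["frame"]; c["fish"]=1
ims.append(cv2.resize(f[190:340,260:380],None,fx=3.3,fy=3.3,interpolation=cv2.INTER_CUBIC))
s=vision.read_camera("scene"); u=proj(s,place(G,[[0,-58.5,90]]))[0]; print(u); x,y=u.astype(int)
ims.append(cv2.resize(s["frame"][y-45:y+37,x-33:x+33],(398,495),interpolation=cv2.INTER_CUBIC))
cv2.imwrite("pics/w5.png",np.hstack([i[:495] for i in ims])[:,:,::-1]); o=get_obs(); print(o["time_s"],o["position"],o["wrist_force"])
```

```text
[257.69498115 157.06630403]
18.025 [ 0.50784801 -0.20854134  0.15674406] [ 3.06263804 -2.86140966 -5.42875015]
```

View pics/w5.png

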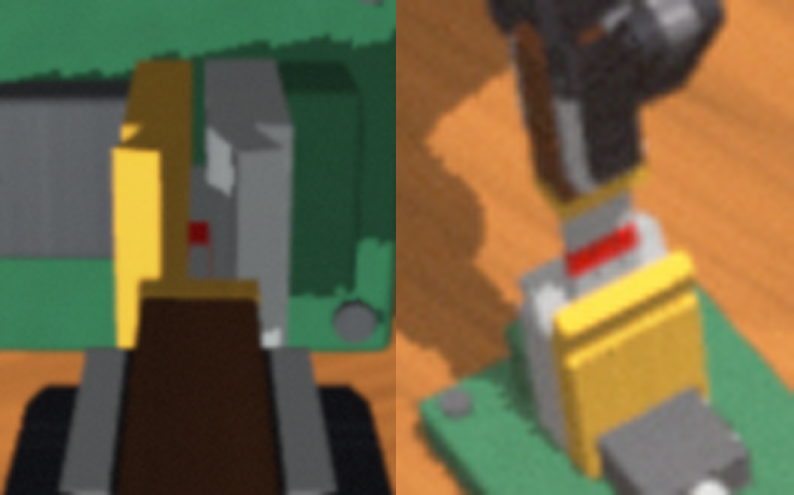

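The blade is seated between the plates, with the red band just above their tops, which matches a depth of 26 mm. I'll go on to 35 mm.

```bash
python3 -c "
from dn import *
go([.152,.1478],dy=-.8,v=.02)
bot.dwell(.5); go([.1478],dy=-.8)
ims=[]
s=vision.read_camera('scene'); u=proj(s,place(G,[[0,-58.5,90]]))[0]; x,y=u.astype(int)
ims.append(cv2.resize(s['frame'][y-45:y+37,x-33:x+33],(398,495),interpolation=cv2.INTER_CUBIC))
f=vision.read_camera('wrist')['frame']; ims.append(cv2.resize(f[190:340,260:380],(396,495),interpolation=cv2.INTER_CUBIC))
cv2.imwrite('pics/w6.png',np.hstack(ims)[:,:,::-1]); print(R.from_quat(get_obs()['orientation']).as_matrix()[:,2])"
```

```text
18.4 z 0.1524 F_g [ 2.  -0.4  2.8] T_g [-0.05 -0.27  0.07] p_mm [0.04 0.17] w 0.0148
18.8 z 0.148 F_g [ 0.6 -0.6  3.3] T_g [ 0.05 -0.23  0.03] p_mm [0.05 0.14] w 0.015
19.5 z 0.148 F_g [1.3 1.1 4.7] T_g [ 0.11 -0.22  0.06] p_mm [0.07 0.12] w 0.0149
[ 1.72371333e-04  1.73162709e-04 -9.99999970e-01]
```

View pics/w6.png

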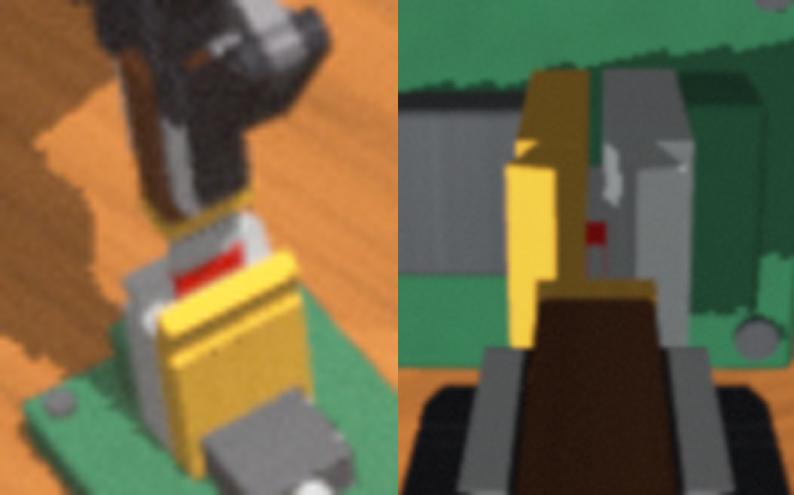

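Run:
```python
from h import *
c=np.load("s4.npz")
for d in (31,35,39):
    print(d,((proj(c,place(G,[[-11,-57,130-d],[11,-57,130-d],[-14,-50.5,150-d],[14,-50.5,150-d],[-22,-53,90],[22,-53,90]]))-[224,112]+.5)*6).round(0).tolist())
```

```text
31 [[237.0, 239.0], [172.0, 272.0], [252.0, 199.0], [168.0, 242.0], [279.0, 252.0], [150.0, 318.0]]
35 [[238.0, 248.0], [174.0, 281.0], [253.0, 209.0], [169.0, 252.0], [279.0, 252.0], [150.0, 318.0]]
39 [[240.0, 258.0], [175.0, 291.0], [254.0, 219.0], [171.0, 261.0], [279.0, 252.0], [150.0, 318.0]]
```

Comparing the picture with the projection gives a depth of about 33–34 mm, and kinematics gives 34.6 mm. A further 1 mm centres it on both estimates.

```bash
python3 -c "
from dn import *
go([.1465],dy=-.8,v=.01); bot.dwell(.5); go([.1465],dy=-.8)
print(hand_in())"
```

```text
19.9 z 0.1467 F_g [0.9 1.2 5.3] T_g [ 0.19 -0.1   0.02] p_mm [0.08 0.11] w 0.0149
20.7 z 0.1467 F_g [0.9 1.2 6.3] T_g [ 0.15 -0.18  0.03] p_mm [0.07 0.1 ] w 0.0149
the job is handed in; nothing more can be done
None
```

I turned the dial until its pointer was on the red mark, and handed in at about 21 s with the brown feeler held upright between the plates at roughly 35 mm depth (estimates 34.5–36 mm), so the plate tops are within the red band; the last wrist reading was about 6 N upward, and the hand-in call returned no verdict.

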